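Take the deep serving pail off its hooks and set it on the board

TASK

We are laying the table in the tasting room: lift the deep serving pail up and off the twin hooks of its stand and stand it upright in the middle of the round wooden board. Lower it right down onto the board before letting go, do not drop it, and leave the shallow pail hanging where it is.

Things in the scene. Friction and masses are not known exactly. Their poses are not given: they have to be found in the camera images.
- pail_deep: The deeper of two round steel pails: rim 110 mm across, 80 mm deep, 0.3 kg. Stiff bail of two upright wires with a wooden grip bar 120 long (y) x 14 thick (x) x 16 mm tall, centred 173 mm above the origin, 85 mm clear over the rim. Origin: centre of underside; z up. Hangs still, upright, by the bar on two hooks, origin 52 mm above the table; pinch mid-bar from above, fingers closing along x.
- stand_deep: Fixed dark steel stand of the deep pail. Origin: at table height under the pail; x points back to its posts, z up. Two 8 mm hooks, at y = -45 and 45 mm, run from posts (x = 72, 226 mm tall) towards -x under the bar (bar rests at height 217 mm) to tips at x = -30, 237 mm high. To free the pail: raise 30 to 65 mm (no more, or the rim meets the hooks), then draw 140 mm towards -x.
- board: Round wooden board, 150 mm across, 12 mm thick, fixed flat on the table between the two stands. Origin: centre of its underside (its top is 12 mm above); z up. The square wooden board elsewhere is not meant. A drinking glass 60 mm tall stands on the table on each side of it, between board and stand.
- pail_shallow: The shallow pail, to be left hanging: as the deep one in steel, rim, bail and wooden bar, but only 40 mm deep (bar centre 133 mm above origin). Origin: centre of its underside; z up, y along its bar. Hangs on a second stand of the same kind on the other side of the board, bar as high as the deep pail's, origin 92 mm above the table.
Mind the look-alikes: they are no part of the job. Leave any orange or yellow look-alike of the pail_shallow alone.

How it is judged:
On the way, in this order (a step that is already met when the one before it is completed fails the run):
1. the deep pail is held in the gripper, lifted clear of its hooks (contact force between the fingers and pail_deep above 0.5 N and contact force between pail_deep and stand_deep below 0.05 N and z of pail_deep in the frame of stand_deep above 0.07 m), for 0.1 s.
2. still held, the deep pail is lowered to within 15 mm of the round board's top, over its middle (contact force between the fingers and pail_deep above 0.5 N and z of pail_deep in the frame of board below 0.027 m and horizontal distance between pail_deep and board below 0.028 m), for 0.1 s.
At the end, for the whole second after the job is handed in: The deep pail stands released and at rest on the round board, upright within 10 degrees, its centre within 25 mm of the board's centre; the shallow pail still hangs upright (within 10 degrees) within 30 mm of where it was (horizontal distance between pail_deep and board below 0.025 m and z of pail_deep in the frame of board between 0.006 and 0.018 m and angle between each of pail_deep, pail_shallow's own z axis and vertical below 0.17 rad and contact force between pail_deep and board above 0.3 N and linear speed of pail_deep below 0.02 m/s and distance of pail_shallow from where it was at the start of the episode below 0.03 m); the robot touches nothing.
It fails at once if the shallow pail is taken or knocked from its place (moved by more than 50 mm) (distance of pail_shallow from where it was at the start of the episode above 0.05 m).
It fails at once if the deep pail is tipped over (tilted by more than 60 degrees) (angle between pail_deep's own z axis and vertical above 1.05 rad).
It also fails if it takes over 42 s, if anything falls off the work surface, if the arm or the gripper's body presses on something with over 40 N, if the wrist force passes 120 N, or if a joint passes its speed limit or range.

ROBOT

A 6-joint arm with a two-finger parallel gripper is mounted at the origin on the work surface. World frame = base frame: x ahead of the robot, y to its left, z up, the work surface at z = 0. Lengths are in m, angles in rad, forces in N, time in s.
With the tool pointing down it reaches from about 0.275 to 0.825 m from the base axis. Payload 4.9 kg.
Tool frame: the origin (TCP) lies at the very end of the fingers, on their centre line; the grasp point (between the pads) lies 19 mm behind it; z points along the fingers, y is the direction in which the jaws open and shut (so a half turn about z gives the same grasp; the last joint's range is limited). The gripper opens to 85 mm and grips with 20 to 120 N. Pads are 22 mm wide; open, the fingers measure 114 mm over their backs; the gripper's body (76 mm by 85 mm) begins 54 mm behind the grasp point. The pads swing forward as they close: fully open they stand 13 mm farther back than shut.
Start: joints at [1.128, 0.326, -0.193, 1.052, 0, 1.437], TCP at [0.167, 0.524, 0.231] pointing down, gripper open.
Joint ranges: [-2.65, 2.65], [-0.97, 1.79], [-1.3, 1.35], [-1.93, 2.1], [-1.47, 1.37], [-3.14, 3.14]. Speed limits (rad/s): [2.57, 2.57, 3.14, 3.14, 3.14, 3.14].

INTERFACE

Orientations are given as [roll, pitch, yaw] about the fixed x, y, z axes, in that order (R = Rz(yaw) Ry(pitch) Rx(roll)).
In Python, from bench import env gives the robot as it stands. The module is installed in compiled form; this text tells all that it offers.
- The arm moves only by the shell command python3 -m jog 'ROWS' [FORCE]. ROWS is a JSON object of lists of equal length, an entry for each row: "fingers": the gripper command: -1 is fully open, 1 is shut, values between are in proportion; "dp": the shift along the tool's x, y, z in m, a list of three; "roll": the turn about the tool's z in rad. A call has 1 to 8 rows; each row shifts and turns the commanded pose from where the row before left it, along the tool's axes as they then stand; what a row does not reach is not made up. A row lasts 1/8 s, in which the tool goes at most 62.5 mm and 10.7 degrees, less where a joint would pass 70% of its speed; a pose out of reach is approached as far as the arm can. A call is refused whole if a number of a shift passes 0.0625 or a number of a turn 0.188, either way. A call with a gripper value outside its range is refused whole. The fingers move at their own pace and stop on an object; FORCE is the grip in N (left out, the last holds). Time passes only in rows, so rows that do not move let the fingers close. It gives the time, the measured TCP pose, the force and the opening at its end, in the units of the state.
- env.sense(): the state, without advancing time (a new reading comes with each control period).
- env.capture(name): name is "scene" or "top" or "wrist"; returns the picture (400x640x3 uint8, red, green, blue); there is no depth.
- env.camera_model(name): a dict with "mtx" (3x3 intrinsics, pixels), "rvec" (rotation vector, rad) and "tvec" (3), from world to camera coordinates, as OpenCV has them. Camera axes: x right, y down, z forward; pixel columns grow to the right and rows downward; lengths in m; the calibration is good to about 2 mm. The wrist camera is an equidistant fisheye: a pixel r from the principal point sees the ray r / f radians off the axis. A picture is of the moment at which its call begins: read the wrist's pose just before it. camera_model takes no time and is no camera call; for the wrist camera it gives the pose at the moment of the call.
- env.hand_in(): hands the job in, once; it reports no verdict.
The state is a dict: "time_s": time; "qpos": joint angles; "qvel": joint speeds; "effort": joint torques, N m; "ee_pos": TCP position; "eef_rot": TCP orientation; "wrist_force": force on the tool from outside, world axes, zero at the start; "wrist_torque": the same for the moment, N m; "grip_width": opening from 0.0 (shut) to 1.0 (fully open).
Only numpy, scipy, OpenCV 4.12 (cv2) and the standard library are available. Lean on these libraries where they do the work, as an engineer would, in place of code of your own. Each camera call takes 0.05 s, during which the arm holds its last target. There are 200 camera calls.

## Working session

There is one attempt and no reset: what is moved stays moved. The work goes in short steps, Python scripts to look and compute and a shell command to move; the robot and the scene stay as the last step left them, time stands still between calls to the robot, and variables do not carry over. Pictures are saved under pics/ and viewed, about 8 in all and at most 12, crops included, and the job is handed in when it is done.

```bash
mkdir -p pics
cat > h.py <<'E'
import numpy as np, cv2
from bench import env
def save(n,f):
    im=env.capture(n); cv2.imwrite('pics/'+f,im[:,:,::-1]); return im
def ray(n,u,v,m=None):
    m=m or env.camera_model(n); K=np.array(m['mtx']); R=cv2.Rodrigues(np.array(m['rvec'],float))[0]; t=np.array(m['tvec'],float).ravel()
    x=(u-K[0,2])/K[0,0]; y=(v-K[1,2])/K[1,1]
    if n=='wrist':
        r=np.hypot(x,y); d=np.array([x/r*np.sin(r),y/r*np.sin(r),np.cos(r)]) if r>0 else np.array([0,0,1.])
    else: d=np.array([x,y,1.])
    return -R.T@t, R.T@d
def at_z(n,u,v,z,m=None):
    c,d=ray(n,u,v,m); return c+d*(z-c[2])/d[2]
def proj(n,P,m=None):
    m=m or env.camera_model(n)
    return cv2.projectPoints(np.array(P,float).reshape(-1,3),np.array(m['rvec'],float),np.array(m['tvec'],float),np.array(m['mtx'],float),None)[0].reshape(-1,2)
E
python3 - <<'E'
from h import *
np.set_printoptions(precision=3,suppress=True)
save('scene','s0.png');save('top','t0.png')
for n in('scene','top','wrist'):print(n,env.camera_model(n), ray(n,320,200))
s=env.sense();print(s)
E
```

```text
scene {'mtx': array([[367.456,   0.   , 322.362],
       [  0.   , 367.456, 197.525],
       [  0.   ,   0.   ,   1.   ]]), 'rvec': array([ 2.112,  0.608, -0.305]), 'tvec': array([-0.5  , -0.041,  1.183])} (array([ 0.945, -0.582,  0.648]), array([-0.432,  0.692, -0.579]))
top {'mtx': array([[420.145,   0.   , 317.183],
       [  0.   , 420.145, 204.608],
       [  0.   ,   0.   ,   1.   ]]), 'rvec': array([ 2.16 , -2.128,  0.165]), 'tvec': array([0.1  , 0.543, 1.148])} (array([0.362, 0.109, 1.216]), array([ 0.161, -0.008, -0.987]))
wrist {'mtx': array([[309.707,   0.   , 321.588],
       [  0.   , 309.707, 195.477],
       [  0.   ,   0.   ,   1.   ]]), 'rvec': array([-2.346, -1.714, -0.24 ]), 'tvec': array([-0.549, -0.035,  0.379])} (array([0.1  , 0.545, 0.373]), array([ 0.274, -0.094, -0.957]))
{'time_s': 0.1, 'qpos': array([ 1.128,  0.327, -0.193,  1.052, -0.   ,  1.437]), 'qvel': array([ 0.   , -0.002,  0.002, -0.001, -0.   ,  0.   ]), 'effort': array([  0.   , -44.424,  26.304,   0.008,  -0.   ,   0.   ]), 'ee_pos': array([0.167, 0.524, 0.231]), 'eef_rot': array([-3.14 , -0.   ,  2.833]), 'wrist_force': array([-0.201, -0.501,  0.409]), 'wrist_torque': array([ 0.012, -0.008, -0.002]), 'grip_width': 1.0015289561368197}
```

View pics/s0.png

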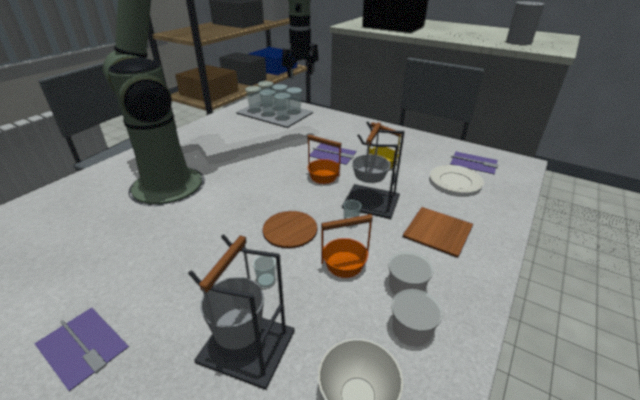

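View pics/t0.png

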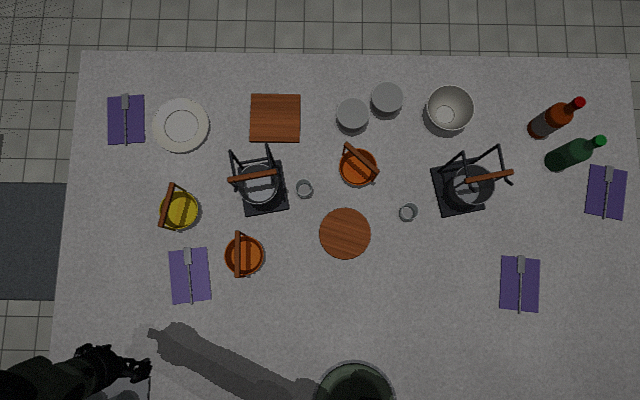

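Candidates in the top image: steel pail on right stand (470,185), steel pail on left stand (258,185), loose orange (358,165) and (245,255), and yellow (180,210). In the scene image the right-hand one, at (235,310), is visibly deeper than the one at (370,165), so it is the deep pail. I'll check that in one close crop.

Run:
```python
import cv2,numpy as np
a=cv2.imread('pics/s0.png')[225:390,175:325];b=cv2.imread('pics/t0.png')[130:230,420:530]
a=cv2.resize(a,None,fx=2.6,fy=2.6,interpolation=2);b=cv2.resize(b,None,fx=3.6,fy=3.6,interpolation=2)
b=cv2.convertScaleAbs(b,alpha=1.7)
o=np.zeros((max(a.shape[0],b.shape[0]),a.shape[1]+b.shape[1],3),np.uint8);o[:a.shape[0],:a.shape[1]]=a;o[:b.shape[0],a.shape[1]:]=b
cv2.imwrite('pics/c0.png',o);print(a.shape,b.shape)
```

```text
(429, 390, 3) (360, 396, 3)
```

View pics/c0.png

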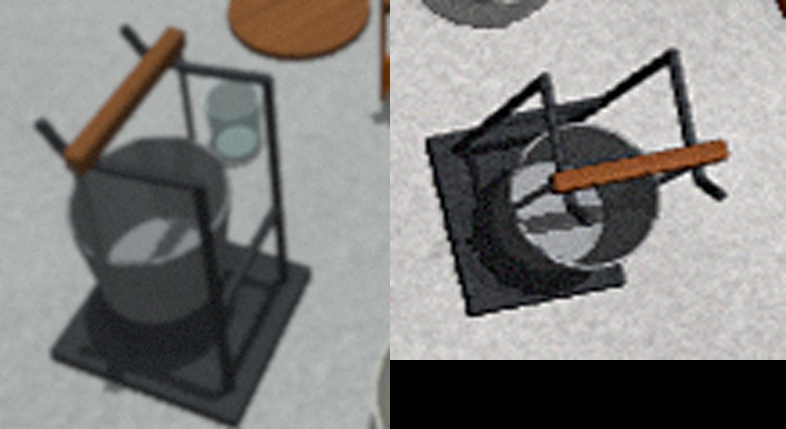

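The crop confirms the deep pail: tall body, bar ends at top pixels (466,181) and (513,172), and posts behind the bar at larger x. The hook tips point toward the robot.

Run:
```python
from h import *
np.set_printoptions(precision=4,suppress=True)
a=at_z('top',466.3,180.8,.229);b=at_z('top',513,171.7,.229);print(a,b,'len',np.linalg.norm(a-b),'mid',(a+b)/2,'ang',np.degrees(np.arctan2(*(a-b)[1::-1])))
# scene: bar ends
f=2.6
a=at_z('scene',175+81/f,225+160/f,.229);b=at_z('scene',175+172/f,225+40/f,.229);print(a,b,'len',np.linalg.norm(a-b),'mid',(a+b)/2,'ang',np.degrees(np.arctan2(*(b-a)[1::-1])))
# board
for n,f_ in(('top','t0'),('scene','s0')):
    im=cv2.imread(f'pics/{f_}.png'); hsv=cv2.cvtColor(im,cv2.COLOR_BGR2HSV)
    m=cv2.inRange(hsv,(0,90,40),(20,255,255)); N,l,st,c=cv2.connectedComponentsWithStats(m)
    t=(345,233) if n=='top' else (290,229)
    k=l[t[1],t[0]]; cn=max(cv2.findContours((l==k).astype(np.uint8),0,1)[0],key=len)[:,0]
    P=np.array([at_z(n,u,v,.012)[:2] for u,v in cn]); (c0,r)=cv2.minEnclosingCircle(P.astype(np.float32)); print(n,'board',c0,r,st[k], P.mean(0))
for n,u,v in(('top',408,212),('top',304,189),('scene',265,281)):print(at_z(n,u,v,0 if n=='scene' else .03))
s=at_z('top',466.3,180.8,.229)
```

```text
[ 0.5757 -0.2488  0.229 ] [ 0.5998 -0.3623  0.229 ] len 0.11603473312062115 mid [ 0.5878 -0.3056  0.229 ] ang 101.99772849220126
[ 0.6077 -0.3573  0.229 ] [ 0.5819 -0.2532  0.229 ] len 0.10722082500723842 mid [ 0.5948 -0.3052  0.229 ] ang 103.93547013609101
top board (0.4644314646720886, 0.029176438227295876) 0.0746493861079216 [ 319  208   52   52 2099] [0.4643 0.0293]
scene board (0.4703131318092346, 0.025047551840543747) 0.07627391070127487 [ 263  211   54   37 1548] [0.4711 0.0234]
[ 0.5254 -0.1511  0.03  ]
[0.5875 0.1465 0.03  ]
[ 0.5261 -0.1502  0.    ]
```

```bash
python3 -m jog '{"fingers":[-1,-1,-1,-1,-1,-1],"dp":[[0,0,-0.017],[0,0,-0.017],[0,0,-0.017],[0,0,-0.017],[0,0,-0.017],[0,0,-0.017]],"roll":[0.174,0.174,0.174,0.174,0.174,0.174]}' 40
python3 -m jog '{"fingers":[-1,-1,-1,-1,-1,-1,-1,-1],"dp":[[-0.03,0.008,0],[-0.058,0.015,0],[-0.058,0.015,0],[-0.058,0.015,0],[-0.058,0.015,0],[-0.058,0.015,0],[-0.058,0.015,0],[-0.058,0.015,0]],"roll":[0,0,0,0,0,0,0,0]}'
python3 -m jog '{"fingers":[-1,-1,-1,-1,-1,-1,-1,-1],"dp":[[-0.058,0.015,0],[-0.058,0.015,0],[-0.058,0.015,0],[-0.058,0.015,0],[-0.058,0.015,0],[-0.058,0.015,0],[-0.058,0.015,0],[-0.03,0.008,0]],"roll":[0,0,0,0,0,0,0,0]}'
python3 -m jog '{"fingers":[-1],"dp":[[0,0,0]],"roll":[0]}'
python3 - <<'E'
from h import *
np.set_printoptions(precision=4,suppress=True)
s=env.sense();print(s['time_s'],s['ee_pos'],s['eef_rot'],s['qpos'],s['wrist_force'])
print(env.camera_model('wrist'))
save('wrist','w1.png')
E
```

```text
time_s: 0.85
ee_pos: [0.167, 0.5237, 0.3333]
eef_rot: [-3.141, 0.001, 1.783]
wrist_force: [0.3, -0.0, -0.4]
grip_width: 1.002
time_s: 1.85
ee_pos: [0.3721, 0.1209, 0.3332]
eef_rot: [3.141, -0.0, 1.789]
wrist_force: [1.0, 0.6, 0.1]
grip_width: 0.999
time_s: 2.85
ee_pos: [0.5768, -0.2813, 0.3318]
eef_rot: [-3.14, -0.001, 1.787]
wrist_force: [-0.0, 0.6, 0.2]
grip_width: 1.002
time_s: 2.98
ee_pos: [0.5765, -0.2804, 0.3313]
eef_rot: [-3.14, -0.002, 1.786]
wrist_force: [-0.8, 0.7, -0.7]
grip_width: 0.999
2.975 [ 0.5765 -0.2804  0.3313] [-3.1399 -0.0015  1.7862] [-0.5678  0.4719  0.2792  1.3804 -0.0001  0.7876] [-0.8216  0.704  -0.719 ]
{'mtx': array([[309.7069,   0.    , 321.5885],
       [  0.    , 309.7069, 195.4768],
       [  0.    ,   0.    ,   1.    ]]), 'rvec': array([-2.8483, -0.308 , -0.0401]), 'tvec': array([-0.5025, -0.445 ,  0.3669])}
```

View pics/w1.png

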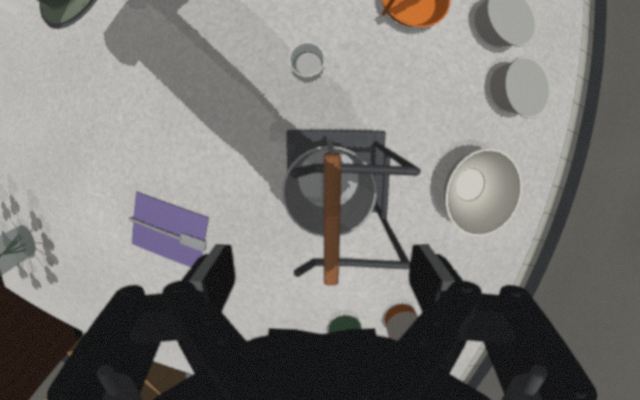

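The wrist view shows the bar vertical, between the fingers, with ends at (332,155) and (331,284). The posts are to the right and the hook tips to the left.

Run:
```python
from h import *
np.set_printoptions(precision=4,suppress=True)
im=cv2.imread('pics/w1.png');h=cv2.cvtColor(im,cv2.COLOR_BGR2HSV)
m=cv2.inRange(h,(0,90,30),(20,255,255)); N,l,st,c=cv2.connectedComponentsWithStats(m);k=l[220,331]
pts=np.argwhere(l==k)[:,::-1].astype(np.float32);print(st[k],c[k]);
a=at_z('wrist',332,155,.232);b=at_z('wrist',331.5,284,.232);d=a-b
print(a,b,np.linalg.norm(d),(a+b)/2,np.degrees(np.arctan2(d[1],d[0])),np.arctan2(d[1],d[0]))
mid=(a+b)/2;s=env.sense();y=s['eef_rot'][2];D=(mid-s['ee_pos'])
print('tool dx,dy',D[:2]@[np.cos(y),np.sin(y)],D[:2]@[np.sin(y),-np.cos(y)])
```

```text
[ 324  153   17  132 1920] [331.4599 216.1333]
[ 0.5765 -0.2442  0.232 ] [ 0.6025 -0.3586  0.232 ] 0.11733714893473716 [ 0.5895 -0.3014  0.232 ] 102.81056201870027 1.7943828130521475
tool dx,dy -0.02486082255706526 0.008254171682946893
```

```bash
python3 -m jog '{"fingers":[-1,-1,-1,-1,-1,-1,-1,-1],"dp":[[-0.013,0.004,0],[-0.013,0.004,0],[0,0,0.03],[0,0,0.03],[0,0,0.03],[0,0,0.025],[0,0,0.01],[0,0,0]],"roll":[0,0,0,0,0,0,0,0]}'
python3 -m jog '{"fingers":[1,1,1,1,1,1,1,1],"dp":[[0,0,0],[0,0,0],[0,0,0],[0,0,0],[0,0,0],[0,0,0],[0,0,0],[0,0,0]],"roll":[0,0,0,0,0,0,0,0]}' 50
python3 - <<'E'
from h import *
print(env.sense()['time_s']);save('wrist','w2.png')
E
```

```text
time_s: 4.03
ee_pos: [0.5895, -0.3012, 0.2084]
eef_rot: [-3.141, -0.001, 1.79]
wrist_force: [0.1, -0.7, 0.6]
grip_width: 1.002
time_s: 5.03
ee_pos: [0.59, -0.3023, 0.2087]
eef_rot: [3.141, 0.001, 1.789]
wrist_force: [0.1, 0.1, 4.1]
grip_width: 0.15
5.025
```

View pics/w2.png

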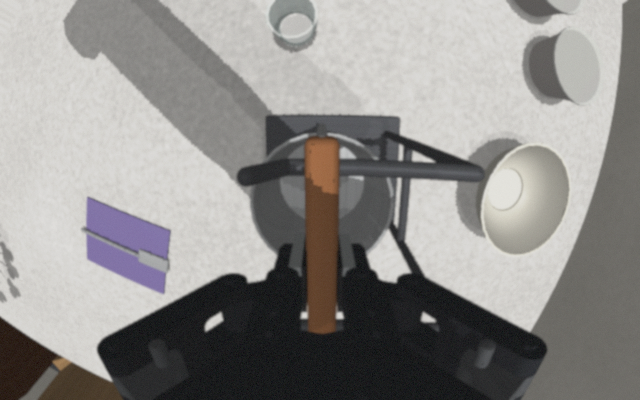

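Gripped: the opening of 0.15 is about 13 mm, and the bar at (322,230) is between the pads. Lift 46 mm, then draw 150 mm along tool -y.

```bash
python3 -m jog '{"fingers":[1,1,1,1,1,1],"dp":[[0,0,-0.008],[0,0,-0.012],[0,0,-0.014],[0,0,-0.012],[0,0,0],[0,0,0]],"roll":[0,0,0,0,0,0]}'
python3 -m jog '{"fingers":[1,1,1,1,1,1,1,1],"dp":[[0,-0.01,0],[0,-0.02,0],[0,-0.03,0],[0,-0.03,0],[0,-0.03,0],[0,-0.02,0],[0,-0.01,0],[0,0,0]],"roll":[0,0,0,0,0,0,0,0]}'
python3 - <<'E'
from h import *
s=env.sense();print(s['time_s'],s['qpos']);save('scene','s2.png');save('wrist','w3.png')
E
```

```text
time_s: 5.82
ee_pos: [0.5897, -0.302, 0.254]
eef_rot: [-3.141, -0.0, 1.789]
wrist_force: [0.0, -0.2, -2.1]
grip_width: 0.154
time_s: 6.82
ee_pos: [0.4432, -0.3348, 0.2544]
eef_rot: [3.141, 0.0, 1.788]
wrist_force: [0.6, -0.4, -2.3]
grip_width: 0.152
6.825 [-7.79983331e-01  3.21967431e-01 -1.38390597e-01  1.11003998e+00
  3.88341281e-04  5.73509660e-01]
```

View pics/s2.png

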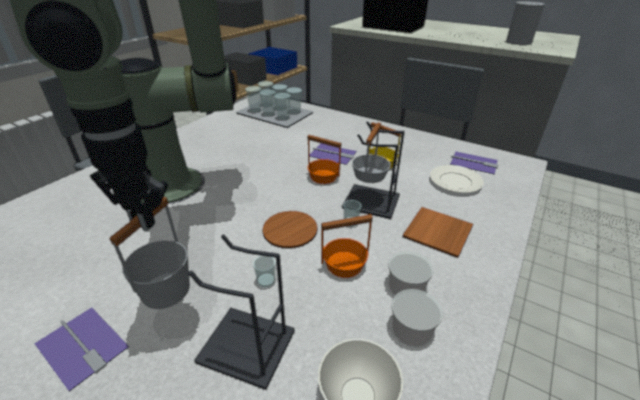

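Pail is free of the stand and hanging upright at (155,270) in the scene view. Next it goes over the board, keeping the underside at about 98 mm, above the 60 mm glass.

```bash
python3 -m jog '{"fingers":[1,1,1,1,1,1,1,1],"dp":[[0.015,0.0043,0],[0.035,0.01,0],[0.05,0.0144,0],[0.05,0.0144,0],[0.05,0.0144,0],[0.05,0.0144,0],[0.05,0.0144,0],[0.035,0.01,0]],"roll":[0,0,0,0,0,0,0,0]}'
python3 -m jog '{"fingers":[1,1,1,1,1,1],"dp":[[0.0145,0.0044,0],[0,0,0.015],[0,0,0.02],[0,0,0.015],[0,0,0],[0,0,0]],"roll":[0,0,0,0,0,0]}'
python3 - <<'E'
from h import *
s=env.sense();print(s['time_s'],s['ee_pos'])
a=save('scene','s3.png');b=save('wrist','w4.png');c=save('top','t3.png')
A=cv2.resize(a[120:320,200:400],(400,400),interpolation=2);C=cv2.resize(c[150:300,270:420],(400,400),interpolation=2)
cv2.imwrite('pics/c3.png',np.hstack([A,C])[:,:,::-1])
print(proj('scene',[.466,.028,.012]),proj('top',[.466,.028,.012]))
E
```

```text
time_s: 7.92
ee_pos: [0.4645, 0.0167, 0.2544]
eef_rot: [3.141, -0.001, 1.792]
wrist_force: [0.4, -0.4, -2.4]
grip_width: 0.154
time_s: 8.68
ee_pos: [0.4662, 0.0276, 0.2043]
eef_rot: [-3.141, 0.0, 1.787]
wrist_force: [0.1, 0.0, -1.7]
grip_width: 0.152
8.675 [0.46622408 0.02764881 0.20429506]
[[289.19572334 226.73758273]] [[344.62950543 232.39424797]]
```

View pics/c3.png

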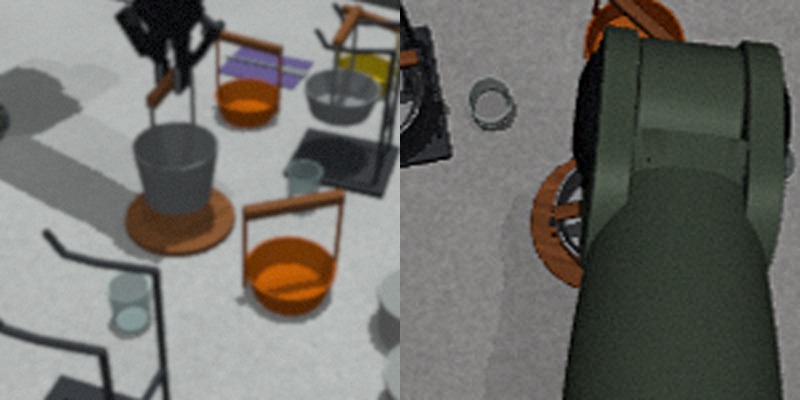

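View pics/w4.png

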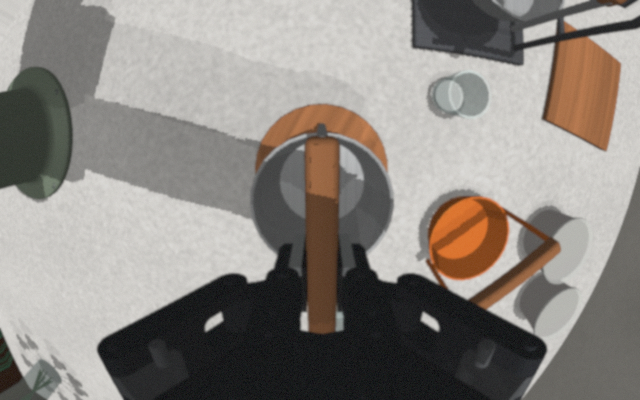

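The pail is over the board: in the wrist view the board arc spans (256–388, top 103), centred on the bar at 322. I'll check the centre from that arc and lower until contact.

```bash
python3 - <<'E'
from h import *
P=np.array([at_z('wrist',u,v,.012)[:2] for u,v in((321,103),(257,162),(387,162),(280,117),(365,118))])
A=np.c_[2*P,np.ones(len(P))];s=np.linalg.lstsq(A,(P**2).sum(1),rcond=None)[0];print(s[:2],np.sqrt(s[2]+s[0]**2+s[1]**2))
E
python3 -m jog '{"fingers":[1,1,1,1,1,1],"dp":[[0,0,0.01],[0,0,0.01],[0,0,0.008],[0,0,0.003],[0,0,0.002],[0,0,0]],"roll":[0,0,0,0,0,0]}'
```

```text
[0.46616455 0.03204007] 0.0728911350465376
time_s: 9.57
ee_pos: [0.4662, 0.0284, 0.1713]
eef_rot: [3.142, 0.0, 1.789]
wrist_force: [-0.8, -1.0, -1.1]
grip_width: 0.152
```

```bash
python3 -m jog '{"fingers":[1,1,1],"dp":[[0,0,0.0015],[0,0,0.001],[0,0,0]],"roll":[0,0,0]}'
python3 -m jog '{"fingers":[1,1],"dp":[[0,0,0.001],[0,0,0]],"roll":[0,0]}'
```

```text
time_s: 9.95
ee_pos: [0.4661, 0.0284, 0.1688]
eef_rot: [3.142, 0.0, 1.789]
wrist_force: [-0.0, -0.6, -3.4]
grip_width: 0.154
time_s: 10.2
ee_pos: [0.4664, 0.0284, 0.1688]
eef_rot: [3.14, 0.0, 1.789]
wrist_force: [-1.4, 0.5, 5.8]
grip_width: 0.15
```

Contact with the board: the force went from about -3 to +6 N, and 0.1688 is the predicted height. Release, then retreat straight up.

```bash
python3 -m jog '{"fingers":[-0.6,-1,-1,-1,-1,-1,-1,-1],"dp":[[0,0,0],[0,0,0],[0,0,0],[0,0,0],[0,0,0],[0,0,0],[0,0,-0.01],[0,0,-0.02]],"roll":[0,0,0,0,0,0,0,0]}'
python3 -m jog '{"fingers":[-1,-1,-1,-1,-1,-1],"dp":[[0,0,-0.03],[0,0,-0.03],[0,0,-0.03],[0,0,-0.03],[0,0,0],[0,0,0]],"roll":[0,0,0,0,0,0]}'
python3 - <<'E'
from h import *
s=env.sense();print(s['time_s'],s['ee_pos'],s['wrist_force'])
a=save('scene','s5.png');b=save('wrist','w5.png')
cv2.imwrite('pics/c5.png',np.hstack([a[100:340,180:480],b[60:300,180:480]])[:,:,::-1])
E
```

```text
time_s: 11.2
ee_pos: [0.4656, 0.0285, 0.198]
eef_rot: [-3.14, -0.0, 1.789]
wrist_force: [0.6, -0.2, 0.4]
grip_width: 0.999
time_s: 11.95
ee_pos: [0.4658, 0.0284, 0.3175]
eef_rot: [-3.141, -0.0, 1.789]
wrist_force: [0.1, -1.1, -0.4]
grip_width: 1.002
11.95 [0.46580898 0.02844764 0.3175039 ] [ 0.09016521 -1.05162145 -0.40808042]
```

View pics/c5.png

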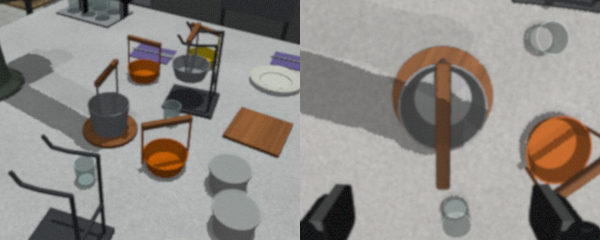

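The pail stands upright on the board (scene crop around (108,115)), and the shallow pail still hangs on its stand at (190,65). One numeric check, then hand in.

Run:
```python
from h import *
a=at_z('wrist',322.5,121,.191);b=at_z('wrist',322.5,248,.191);print('bar mid',(a+b)/2,np.linalg.norm(a-b),'board ~[.466,.028-.032]')
d=cv2.absdiff(cv2.imread('pics/s0.png')[125:205,360:405],cv2.imread('pics/s5.png')[125:205,360:405]);print('shallow diff mean',d.mean(),d.max())
print(env.sense()['qvel']);env.hand_in()
```

```text
bar mid [0.46578243 0.02875478 0.191     ] 0.11879983951417632 board ~[.466,.028-.032]
shallow diff mean 3.0435185185185185 20
[ 0.00076532  0.00481124 -0.00169103  0.00083408 -0.0019064  -0.00026612]
the job is handed in; nothing more can be done
```

I lifted the deep pail off its hooks, drew it clear of the stand and lowered it onto the round board. I released it only after touching down, then raised the gripper straight up and handed in at about 12 s of the 42 s allowed. The hand-in gives no verdict, so these are my own checks.

- **Placement:** After release, the middle of the pail's bar measured (0.466, 0.029). The board's centre came out between (0.464, 0.029) and (0.470, 0.025) from the fixed cameras and at (0.466, 0.032) from the wrist camera. The pail is therefore within about 5 mm of centre, against 25 mm allowed.
- **Touchdown:** The wrist force changed from about -3 N to +6 N at the height expected for contact with the board.
- **Upright and clear:** The last pictures show the pail upright and released, with the gripper about 10 cm above the bar and touching nothing.
- **Shallow pail:** It looks unmoved; the image around it differs from the first one only at noise level.

No check failed. The only disagreement was the few millimetres between cameras on the board's centre.

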